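# Fit the blow tube to the bench air unit

### The arm

A 6-joint arm with a two-finger parallel gripper is mounted at the origin on the work surface. World frame = base frame: x ahead of the robot, y to its left, z up, the work surface at z = 0. Lengths are in m, angles in rad, forces in N, time in s.
With the tool pointing down it reaches from about 0.275 to 0.85 m from the base axis. Payload 19 kg.
Tool frame: the origin (TCP) lies between the finger pads; the fingertips stand 14 mm ahead of it and the grasp point (between the pads) lies 5 mm behind it (arm.tip_extent is the distance from the TCP to the fingertips, in m); x points along the fingers, y is the direction in which the jaws open and shut, and the axes are right-handed (so a half turn about x gives the same grasp; the last joint's range is limited). The gripper opens to 85 mm and grips with 20 to 120 N. Pads are 22 mm wide; open, the fingers measure 114 mm over their backs; the gripper's body (76 mm by 85 mm) begins 54 mm behind the grasp point. The pads swing forward as they close: fully open they stand 13 mm farther back than shut.
Start: joints at [-1.353, 0.15, 1.437, -0, 1.554, -0.134], TCP at [0.198, -0.54, 0.245] pointing down, gripper open.
Joint ranges: [-2.8, 2.8], [-0.68, 2.1], [0.12, 2.68], [-1.39, 4.53], [0.16, 2.79], [-2.81, 2.81]. Speed limits (rad/s): [1.89, 1.89, 2.22, 3.01, 3.01, 3.01].

### API

Orientations are given as a unit quaternion [x, y, z, w].
In Python, from station import get_state, optics, sign_off, arm gives the robot as it stands.
- The arm moves only by the tool step_arm, never from a script. Its argument "rows" is one flat list of numbers, 5 for each row, row after row: the shift along the world's x, y, z in m, then the turn about the world's z in degrees, then the gripper's target within -1 to 1 (fully open at 1, half-way at 0, shut at -1). In form: [dx, dy, dz, turn, hand, dx, dy, dz, turn, hand, ...]. A call has exactly 10 rows; each row shifts and turns the commanded pose from where the row before left it; what a row does not reach is not made up. A row lasts 1/8 s, in which the tool goes at most 62.5 mm and 10.7 degrees, less where a joint would pass 70% of its speed; a pose out of reach is approached as far as the arm can. A call with a gripper value outside its range is refused whole. The fingers move at their own pace and stop on an object; the grip force is fixed at half the most. Time passes only in rows, so rows that do not move let the fingers close, or fill a call up. It gives the time, the measured TCP pose, the force and the opening at its end, in the units of the state.
- get_state(): the state, without advancing time (a new reading comes with each control period).
- optics.camera(name): name is "scene" or "top" or "wrist"; returns a dict with "img" (400x640x3 uint8, blue, green, red), "vfov" (degrees; the focal length in pixels is half the picture's height over the tangent of half this angle, whatever the lens; pixels are square), "cx", "cy" (the principal point, pixels), "R" (3x3) and "t" (3): a world point X has camera coordinates R X + t. Camera axes: x right, y down, z forward; pixel columns grow to the right and rows downward; lengths in m; the calibration is good to about 2 mm. A picture is of the moment at which its call begins. There is no depth.
- sign_off(): hands the job in, once; it reports no verdict.
The state is a dict: "t": time; "joint_positions": joint angles; "dq": joint speeds; "joint_efforts": joint torques, N m; "position": TCP position; "ee_rot": TCP orientation; "force": force on the tool from outside, world axes, zero at the start; "wrist_torque": the same for the moment, N m; "width": finger opening in m.
Only numpy, scipy, OpenCV 4.12 (cv2) and the standard library are available. Lean on these libraries where they do the work, as an engineer would, in place of code of your own. Each camera call takes 0.05 s, during which the arm holds its last target. There are 200 camera calls.

### The job

Take the tapered blow tube out of the nozzle rack and fit it in the open push-in outlet of the bench air unit: push it straight down through the grip and the seal, without forcing it, until it stops solid on the shoulder inside. Then, as a fitter does, pull it back with a light tug so that the outlet's release collar comes all the way up and locks on the tube, and let go, leaving the tube home and upright, and the other nozzles, the bell, the lamp and the polish tin where they were.

Things in the scene. Friction and masses are not known exactly. Their poses are not given: they have to be found in the camera images.
- blow_tube: Plain steel blow tube standing in one of the rack's three sockets: the tallest nozzle there and the only one tapering to a point. 150 mm long, about 90 g. Straight round stem 16 mm across up to 126 mm, then a cone to 7 mm at the top; foot chamfered from 10.8 mm across at its end to 16 mm at 8 mm up. Origin: centre of the foot's end; +z towards the point. Pinch it 95 to 115 mm above the foot.
- mouth (a point): Centre of the open outlet's mouth on the air unit: the top of its black release collar when the collar is down, 156 mm above the counter; +z up, out of the vertical bore. The rim is bevelled, 22.6 mm across at the top, narrowing to the 17.6 mm bore 2.5 mm down.
- seal (a point): The rubber seal in the bore, on its axis 15.5 mm below the mouth. Going in, the grip's teeth drag with 2 to 5 N from 9 mm deep (foot below mouth); the seal resists from 18 mm deep, rising to 8 to 14 N in all, until its bulge is passed at 24 mm; from there the drag is a steady 4 to 9 N. These are in motion; at a standstill the drag eases to 1 to 4 N. This resistance is not the stop.
- bore_30 (a point): Point on the bore's axis 30 mm below the mouth, the highest level where the solid shoulder that stops the foot can lie. It differs from unit to unit, 30 to 40 mm below the mouth, and cannot be seen: feel for it past the seal, where the push rises steeply above the steady drag within a millimetre. Press on it with 8 to 20 N for a moment to seat the tube; over 40 N damages it.
- collar (a joint): Height in m of the open outlet's black release collar (ring 24 mm across): 0 = down, 0.003 = all the way up; it stays where left. A tube pushed in drags it down. A pull of 4 to 9 N lifts a fitted tube and the collar together by 3 mm; then the teeth bite and the pull rises. A tug of 10 to 12 N is plenty; beyond about 15 N the tube begins to slip out.
- blower: Bench air unit, fixed: grey box 150 x 230 mm, 85 mm tall, with an aluminium manifold bar (top 113 mm high) along its -x side and two upright steel outlets on it, 28 mm across, 96 mm apart. The open one is at x = -30, y = +48 mm from the unit's axis (point mouth); the other, at y = -48 mm, has a grey blanking plug whose knob stands 172 mm high. Origin: centre of the underside; +z up.
- rack: Nozzle rack, fixed: teak block 60 x 200 x 40 mm with three upright sockets in a row along its y axis, at y = -65, 0 and +65 mm, 17.5 mm across and 30 mm deep. Origin: centre of the underside; +z up.
- fan_tube: Nozzle with a wide flat blade on top (34 mm wide), 120 mm tall, standing in the rack; to be left. Origin: centre of its foot.
- silencer: Short nozzle with a fat brass cylinder on top (25 mm across), 92 mm tall, standing in the rack; to be left. Origin: centre of its foot.
- bell: Small brass hand bell, 48 mm across and 62 mm tall, standing on the air unit's box behind the manifold; to be left. Origin: centre of its underside.
- lamp: Brass standing oil lamp 200 mm tall, foot 90 mm across, loose on the counter beyond rack and air unit; to be left. Origin: centre of its underside.
- polish: Tin of metal polish 66 mm across, 70 mm tall, loose on the counter between rack and air unit; to be left. Origin: centre of its underside.

How it is judged:
On the way, in this order (a step that is already met when the one before it is completed fails the run):
1. the tube's foot is pressed home on the shoulder inside the outlet (5 N or more on the shoulder itself) (contact force between blow_tube and shoulder_c0 above 5 N), for 0.1 s.
2. the tube is tugged back so that the release collar is up, with the tube still home (value of joint collar above 0.0022 m and distance between blow_tube and shoulder_c0 below 0.0075 m), for 0.1 s.
At the end, for the whole second after the job is handed in: The tube stands upright (within 4.5 degrees) and at rest in the open outlet, its foot within 3 mm of the outlet's axis and no more than 6 mm above the shoulder (it rises about 3 mm with the collar), and the release collar is up by more than 2 mm (value of joint collar above 0.002 m and distance between blow_tube and shoulder_c0 below 0.0075 m and horizontal distance between blow_tube and mouth below 0.003 m and angle between blow_tube's own z axis and vertical below 0.08 rad and linear speed of blow_tube below 0.02 m/s); the robot touches nothing.
It fails at once if the tube is pressed on the outlet's inner shoulder with more than 40 N (contact force between blow_tube and shoulder_c0 above 40 N).
It fails at once if one of the other two nozzles in the rack is shifted by more than 20 mm (distance of any of fan_tube, silencer from where it was at the start of the episode above 0.02 m).
It fails at once if the bell, the lamp or the polish tin is shifted by more than 20 mm (distance of any of bell, lamp, polish from where it was at the start of the episode above 0.02 m).
It also fails if it takes over 64 s, if anything falls off the work surface, if the arm or the gripper's body presses on something with over 40 N, if the wrist force passes 120 N, or if a joint passes its speed limit or range.

## Working session

There is one attempt and no reset: what is moved stays moved. The work goes in short steps, Python scripts to look and compute and a tool call to move; the robot and the scene stay as the last step left them, time stands still between calls to the robot, and variables do not carry over. Pictures are saved under pics/ and viewed, about 8 in all and at most 12, crops included, and the job is handed in when it is done.

Besides the shell and the picture viewer there is one more tool, called as a command line: name --argument value ..., lists and objects as JSON in quotes. step_arm: Moves the arm, as the interface text tells. Its arguments: {"type":"object","properties":{"rows":{"type":"array"}},"required":["rows"]}

```bash
mkdir -p pics
cat > h.py <<'E'
import numpy as np, cv2
from station import get_state, optics, sign_off, arm
def cam(n,save=None):
    c=optics.camera(n)
    if save: cv2.imwrite('pics/'+save,c['img'])
    c['f']=200/np.tan(np.radians(c['vfov'])/2); return c
def ray(c,u,v):
    R=np.array(c['R']);t=np.array(c['t'])
    return -R.T@t, R.T@np.array([(u-c['cx'])/c['f'],(v-c['cy'])/c['f'],1])
def atz(c,u,v,z):
    o,d=ray(c,u,v); return o+d*(z-o[2])/d[2]
def proj(c,X):
    p=np.array(c['R'])@np.array(X)+np.array(c['t']); return c['f']*p[0]/p[2]+c['cx'],c['f']*p[1]/p[2]+c['cy']
E
python3 - <<'E'
from h import *
import pickle
for n in ('scene','top'):
    c=cam(n,n+'0.png'); pickle.dump(c,open(n+'0.pkl','wb')); print(n,c['vfov'],ray(c,320,200))
s=get_state(); print(s['t'],s['position'],s['ee_rot'],s['width'],s['force'])
E
```

```text
scene 52.113164709803414 (array([ 1.16873729, -0.22784479,  0.67518162]), array([-0.71632122,  0.25018491, -0.6513898 ]))
top 52.68574237183816 (array([ 0.45583871, -0.04430806,  0.91962053]), array([ 0.1497562 ,  0.03198757, -0.9882299 ]))
0.1 [ 0.19809107 -0.53958882  0.24475593] [-0.69617368 -0.12413055  0.69621296 -0.12337478] 0.08572782377445361 [-0.1038694   0.03987969  0.26223203]
```

View pics/top0.png

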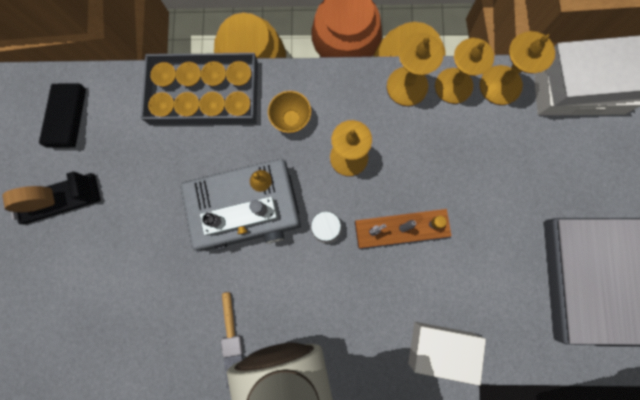

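View pics/scene0.png

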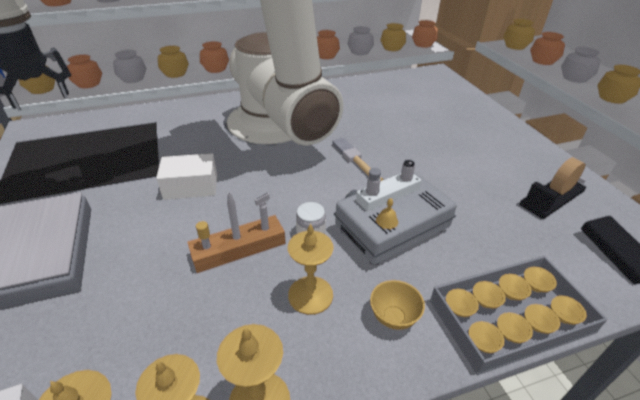

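The top view shows the rack at about (403,229), with the blow tube in its middle socket near (408,226). The open black outlet is at about (212,218) and the plugged one at about (262,207). Next I'll zoom in on both.

Run:
```python
from h import *
a=cv2.imread('pics/top0.png');b=cv2.imread('pics/scene0.png')
A=cv2.resize(a[180:260,180:460],None,fx=2.85,fy=2.85,interpolation=3)
B=cv2.resize(b[150:280,180:460],None,fx=2.85,fy=2.85,interpolation=3)
cv2.imwrite('pics/c1.png',np.vstack([A,B]));print(A.shape,B.shape)
```

```text
(228, 798, 3) (370, 798, 3)
```

View pics/c1.png

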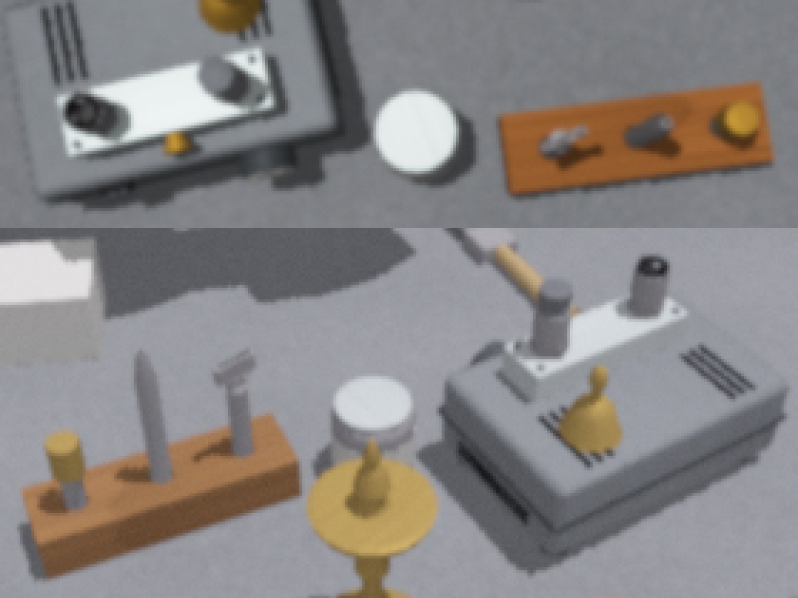

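The crop shows the tube tip at top-crop (666,124), the mouth at (77,111) and the rack corners. In the scene crop the tip is at (143,125) and the mouth at (653,38), both relative to that crop's origin.

Run:
```python
from h import *
import pickle
T=pickle.load(open('top0.pkl','rb'));S=pickle.load(open('scene0.pkl','rb'));k=2.85
t=lambda u,v:(180+u/k,180+v/k); s=lambda u,v:(180+u/k,150+v/k)
cs=[atz(T,*t(*p),.04) for p in((500,115),(763,84),(773,160),(510,193))]
print('rack',[c.round(4) for c in cs],'ctr',np.mean(cs,0)); 
y=(cs[0]+cs[3]-cs[1]-cs[2]);print('yaw',np.degrees(np.arctan2(-y[0],y[1])),np.linalg.norm(y)/2)
def tri(a,b):
    A=[];r=[]
    o1,d1=ray(*a);o2,d2=ray(*b);M=np.c_[d1,-d2];q=np.linalg.lstsq(M,o2-o1,rcond=None)[0]
    p,w=o1+d1*q[0],o2+d2*q[1];return (p+w)/2,np.linalg.norm(p-w)
print('tip',atz(T,*t(666,124),.16),atz(S,*s(143,125),.16),tri((T,*t(666,124)),(S,*s(143,125))))
print('mouth',atz(T,*t(77,111),.156),atz(S,*s(653,38),.156),tri((T,*t(77,111)),(S,*s(653,38))))
m=[atz(T,*t(*p),.113) for p in((57,98),(267,48),(275,100),(70,155))];c=np.mean(m,0);y=m[0]+m[3]-m[1]-m[2];y/=np.linalg.norm(y);print('bar',c,c+.048*y,'yaw',np.degrees(np.arctan2(-y[0],y[1])))
print('knob',atz(T,*t(217,78),.172)); print('polish',atz(T,*t(416,131),.07))
print('wrist',get_state()['ee_rot'])
```

```text
rack [array([ 0.544 , -0.0932,  0.04  ]), array([ 0.5674, -0.2935,  0.04  ]), array([ 0.5097, -0.2983,  0.04  ]), array([ 0.4848, -0.1   ,  0.04  ])] ctr [ 0.52647796 -0.19626114  0.04      ]
yaw 6.906902068132784 0.2007273534217779
tip [ 0.52590128 -0.19520921  0.16      ] [ 0.53110448 -0.19186948  0.16      ] (array([ 0.52655458, -0.19368149,  0.15702573]), np.float64(0.004237852016529267))
mouth [0.53551366 0.19700716 0.156     ] [0.54051456 0.19624542 0.156     ] (array([0.53608553, 0.19866993, 0.15232134]), np.float64(0.0010142651030519635))
bar [0.5476429  0.14625079 0.113     ] [0.53588363 0.19278808 0.113     ] yaw 14.180934324878022
knob [0.55552094 0.09982264 0.172     ]
polish [ 0.52924365 -0.02946999  0.07      ]
wrist [-0.69617368 -0.12413055  0.69621296 -0.12337478]
```

step_arm --rows '[0.033, 0.0345, 0, 7.68, 1, 0.033, 0.0345, 0, 7.68, 1, 0.033, 0.0345, 0, 7.68, 1, 0.033, 0.0345, 0, 7.68, 1, 0.033, 0.0345, 0, 7.68, 1, 0.033, 0.0345, 0, 7.68, 1, 0.033, 0.0345, 0, 7.68, 1, 0.033, 0.0345, 0, 7.68, 1, 0.033, 0.0345, 0, 7.68, 1, 0.032, 0.0345, 0, 7.68, 1]'

```text
t: 1.35
position: [0.528, -0.1934, 0.245]
ee_rot: [0.467, 0.531, -0.468, 0.53]
force: [0.5, -0.7, -0.2]
width: 0.0855
```

Run:
```python
from h import *
import pickle
c=cam('wrist','w1.png');pickle.dump(c,open('w1.pkl','wb'))
s=get_state();print(s['t'],s['position'],s['ee_rot'],s['joint_positions'],s['force'])
from scipy.spatial.transform import Rotation as Q
print(Q.from_quat(s['ee_rot']).as_matrix().round(3)); print(ray(c,320,200))
print(proj(c,[.527,-.195,.16]),proj(c,[.527,-.195,.04]),proj(c,s['position']))
```

```text
1.4 [ 0.53059466 -0.1898571   0.24480176] [ 0.46568953  0.53297026 -0.46438535  0.53237413] [-0.48143087  0.12681463  1.46516035  0.00199092  1.55000559 -0.61684556] [ 1.04578582  5.23782648 -1.54786239]
[[ 0.001  0.991  0.135]
 [ 0.002  0.135 -0.991]
 [-1.     0.001 -0.002]]
(array([ 0.51722352, -0.1114747 ,  0.37486102]), array([ 0.04129084, -0.33019786, -0.94313972]))
(np.float64(318.9977857743468), np.float64(211.6611322437992)) (np.float64(319.3712596179692), np.float64(167.8982066643627)) (np.float64(328.12453975420453), np.float64(273.2757270036077))
```

View pics/w1.png

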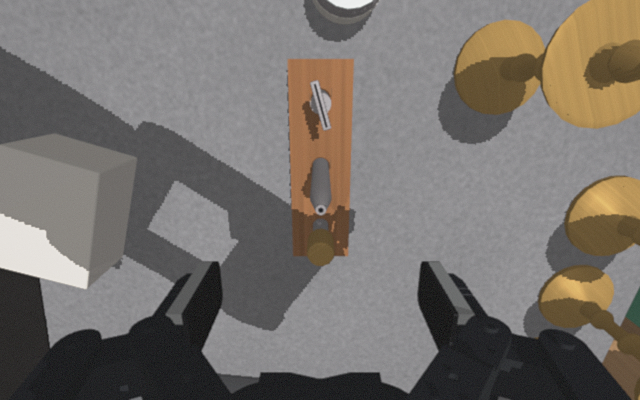

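The tube tip is at (320,210), against a predicted (319,212), so the estimate is good. I'll descend with the jaws across the rack's row.

step_arm --rows '[0, 0, 0, 0, 1, 0, 0, 0, 0, 1, 0, 0, -0.02, 0, 1, 0, 0, -0.02, 0, 1, 0, 0, -0.02, 0, 1, 0, 0, -0.02, 0, 1, 0, 0, -0.02, 0, 1, 0, 0, -0.02, 0, 1, 0, 0, -0.015, 0, 1, 0, 0, 0, 0, 1]'

```text
t: 2.65
position: [0.5264, -0.1951, 0.1095]
ee_rot: [0.469, 0.53, -0.469, 0.529]
force: [-0.0, -0.5, -0.4]
width: 0.0855
```

step_arm --rows '[0, 0, 0, 0, 0.5, 0, 0, 0, 0, 0, 0, 0, 0, 0, -1, 0, 0, 0, 0, -1, 0, 0, 0, 0, -1, 0, 0, 0, 0, -1, 0, 0, 0, 0, -1, 0, 0, 0, 0, -1, 0, 0, 0, 0, -1, 0, 0, 0, 0, -1]'

```text
t: 3.9
position: [0.5274, -0.1948, 0.1106]
ee_rot: [0.469, 0.529, -0.469, 0.53]
force: [2.8, 0.8, 6.1]
width: 0.0143
```

Run:
```python
from h import *
s=get_state();print(s['t'],s['position'],s['width'],s['force'],s['joint_positions'],s['wrist_torque'])
```

```text
3.9 [ 0.52739696 -0.19482729  0.11059441] 0.014321668010764801 [2.77225236 0.8475308  6.13920179] [-4.90956142e-01  2.06013104e-01  1.65179555e+00  1.24073437e-04
  1.28306284e+00 -6.12430491e-01] [ 0.16858262 -0.61117547  0.04584497]
```

step_arm --rows '[0, 0, 0.01, 0, -1, 0, 0, 0.015, 0, -1, 0, 0, 0.02, 0, -1, 0, 0, 0.025, 0, -1, 0, 0, 0.025, 0, -1, 0, 0, 0.025, 0, -1, 0, 0, 0.025, 0, -1, 0, 0, 0.025, 0, -1, 0, 0, 0.02, 0, -1, 0, 0, 0, 0, -1]'

```text
t: 5.15
position: [0.5271, -0.1949, 0.3022]
ee_rot: [0.469, 0.529, -0.469, 0.53]
force: [-0.1, -0.2, -1.1]
width: 0.0143
```

step_arm --rows '[0, 0.02, 0, 0, -1, 0.001, 0.04, 0, 0, -1, 0.001, 0.05, 0, 0, -1, 0.001, 0.05, 0, 0, -1, 0.001, 0.05, 0, 0, -1, 0.001, 0.05, 0, 0, -1, 0.001, 0.05, 0, 0, -1, 0.001, 0.045, 0, 0, -1, 0.001, 0.027, 0, 0, -1, 0.001, 0.01, 0, 0, -1]'

```text
t: 6.4
position: [0.5351, 0.1992, 0.2994]
ee_rot: [0.468, 0.53, -0.469, 0.53]
force: [1.6, -0.7, -1.4]
width: 0.0146
```

step_arm --rows '[0, 0, 0, 0, -1, 0, 0, 0, 0, -1, 0, 0, -0.005, 0, -1, 0, 0, -0.005, 0, -1, 0, 0, -0.005, 0, -1, 0, 0, -0.005, 0, -1, 0, 0, 0, 0, -1, 0, 0, 0, 0, -1, 0, 0, 0, 0, -1, 0, 0, 0, 0, -1]'

```text
t: 7.65
position: [0.5362, 0.1973, 0.2804]
ee_rot: [0.469, 0.529, -0.469, 0.529]
force: [0.6, -0.3, -0.5]
width: 0.0148
```

Run:
```python
from h import *
import pickle
I=[]
s=get_state();print(s['t'],s['position'],s['ee_rot'],s['width'],s['force'],s['wrist_torque'])
p=s['position']
for n in ('wrist','scene','top'):
    c=cam(n,n+'2.png');pickle.dump(c,open(n+'2.pkl','wb'))
    m=proj(c,[.536,.197,.156]);f=proj(c,[p[0],p[1],p[2]-.1006]);g=proj(c,[p[0],p[1],p[2]+.0494]);print(n,m,f,g)
    u,v=int(m[0])-33,int(m[1])-(70 if n!='wrist' else 40); u=max(u,0);v=max(v,0);print('origin',u,v)
    I.append(cv2.resize(c['img'][v:v+100,u:u+66],None,fx=4,fy=4,interpolation=3))
    print(I[-1].shape)
I=[cv2.copyMakeBorder(i,0,400-i.shape[0],0,264-i.shape[1],0) for i in I]
cv2.imwrite('pics/c2.png',np.hstack(I))
```

```text
7.65 [0.53616218 0.19725648 0.2803771 ] [ 0.46877807  0.5293973  -0.46871479  0.52942616] 0.014837022880098525 [ 0.59282488 -0.25314253 -0.50753741] [ 0.01544056 -0.02591269  0.02980744]
wrist (np.float64(320.35875102711543), np.float64(191.66766246380902)) (np.float64(320.6675182801484), np.float64(201.71239230419923)) (np.float64(321.6811726132008), np.float64(371.6184389901219))
origin 287 151
(400, 264, 3)
scene (np.float64(408.45262294060524), np.float64(162.12697584110566)) (np.float64(410.30025061797903), np.float64(153.10810366608334)) (np.float64(422.6362046088842), np.float64(87.81982010035352))
origin 375 92
(400, 264, 3)
top (np.float64(207.03278806153833), np.float64(218.6946313403065)) (np.float64(202.9580094449336), np.float64(217.2770536105385)) (np.float64(170.9783756736934), np.float64(206.47005091888832))
origin 174 148
(400, 264, 3)
```

View pics/c2.png

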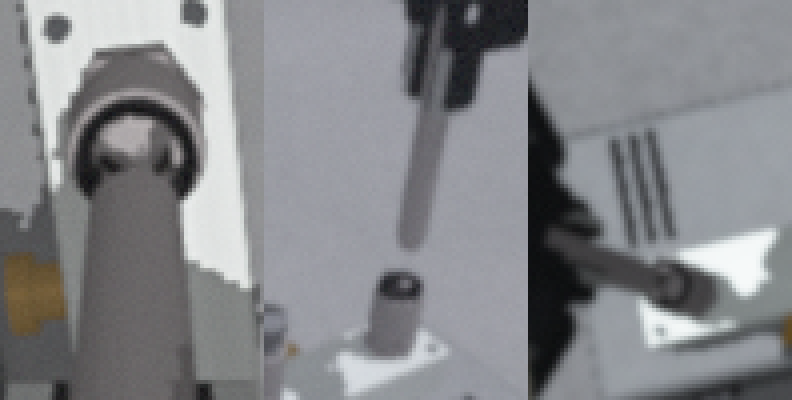

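The foot sits over the mouth. In both the wrist and scene crops its offset from the ring is under 1 px, and the tube hangs straight. I'll go down to about 6 mm deep.

step_arm --rows '[0, 0, -0.004, 0, -1, 0, 0, -0.004, 0, -1, 0, 0, -0.004, 0, -1, 0, 0, -0.004, 0, -1, 0, 0, -0.004, 0, -1, 0, 0, -0.004, 0, -1, 0, 0, -0.003, 0, -1, 0, 0, -0.003, 0, -1, 0, 0, 0, 0, -1, 0, 0, 0, 0, -1]'

```text
t: 9.05
position: [0.5361, 0.1973, 0.2504]
ee_rot: [0.469, 0.529, -0.469, 0.529]
force: [0.5, -0.6, -1.7]
width: 0.0148
```

```bash
cat > st.py <<'E'
from h import *
s=get_state();print(s['t'],np.round(s['position'],4),'depth mm',(0.156-(s['position'][2]-.1006))*1e3,'F',np.round(s['force'],1),'M',np.round(s['wrist_torque'],2),s['width'])
E
python3 st.py
```

```text
9.05 [0.5361 0.1973 0.2504] depth mm 6.201147819669906 F [ 0.5 -0.6 -1.7] M [ 0.03 -0.   -0.08] 0.014817130274958392
```

step_arm --rows '[0, 0, -0.001, 0, -1, 0, 0, -0.001, 0, -1, 0, 0, -0.001, 0, -1, 0, 0, -0.001, 0, -1, 0, 0, -0.001, 0, -1, 0, 0, -0.001, 0, -1, 0, 0, -0.001, 0, -1, 0, 0, -0.001, 0, -1, 0, 0, -0.001, 0, -1, 0, 0, -0.001, 0, -1]'

```text
t: 10.3
position: [0.5361, 0.1972, 0.2403]
ee_rot: [0.469, 0.529, -0.469, 0.529]
force: [0.8, -1.5, 3.0]
width: 0.0149
```

```bash
python3 st.py
```

```text
10.3 [0.5361 0.1972 0.2403] depth mm 16.29101352501694 F [ 0.8 -1.5  3. ] M [-0.33 -0.03  0.04] 0.014898228163321694
```

step_arm --rows '[0, 0, -0.001, 0, -1, 0, 0, -0.001, 0, -1, 0, 0, -0.001, 0, -1, 0, 0, -0.001, 0, -1, 0, 0, -0.001, 0, -1, 0, 0, -0.001, 0, -1, 0, 0, -0.001, 0, -1, 0, 0, -0.001, 0, -1, 0, 0, -0.001, 0, -1, 0, 0, -0.001, 0, -1]'

```text
t: 11.55
position: [0.5362, 0.1972, 0.2305]
ee_rot: [0.469, 0.529, -0.469, 0.529]
force: [1.2, -1.8, 6.4]
width: 0.0145
```

step_arm --rows '[0, 0, -0.0005, 0, -1, 0, 0, -0.0005, 0, -1, 0, 0, -0.0005, 0, -1, 0, 0, -0.0005, 0, -1, 0, 0, -0.0005, 0, -1, 0, 0, -0.0001, 0, -1, 0, 0, -0.0001, 0, -1, 0, 0, -0.0001, 0, -1, 0, 0, -0.0001, 0, -1, 0, 0, -0.0001, 0, -1]'

```text
t: 12.8
position: [0.5362, 0.1972, 0.2275]
ee_rot: [0.469, 0.529, -0.469, 0.529]
force: [-0.4, -2.9, 6.5]
width: 0.0147
```

```bash
python3 st.py
```

```text
12.8 [0.5362 0.1972 0.2275] depth mm 29.12011112913207 F [-0.4 -2.9  6.5] M [-0.41 -0.15 -0.  ] 0.014671857339330643
```

step_arm --rows '[0, 0, -0.0001, 0, -1, 0, 0, -0.0001, 0, -1, 0, 0, -0.0001, 0, -1, 0, 0, -0.0001, 0, -1, 0, 0, -0.0001, 0, -1, 0, 0, -0.0001, 0, -1, 0, 0, -0.0001, 0, -1, 0, 0, -0.0001, 0, -1, 0, 0, -0.0001, 0, -1, 0, 0, -0.0001, 0, -1]'

```text
t: 14.05
position: [0.5362, 0.1972, 0.2265]
ee_rot: [0.469, 0.529, -0.469, 0.529]
force: [0.6, -1.5, 6.7]
width: 0.0144
```

step_arm --rows '[0, 0, -0.0001, 0, -1, 0, 0, -0.0001, 0, -1, 0, 0, -0.0001, 0, -1, 0, 0, -0.0001, 0, -1, 0, 0, -0.0001, 0, -1, 0, 0, -0.0001, 0, -1, 0, 0, -0.0001, 0, -1, 0, 0, -0.0001, 0, -1, 0, 0, -0.0001, 0, -1, 0, 0, -0.0001, 0, -1]'

```text
t: 15.3
position: [0.5362, 0.1972, 0.2255]
ee_rot: [0.469, 0.529, -0.469, 0.529]
force: [-0.3, -1.8, 7.3]
width: 0.0147
```

step_arm --rows '[0, 0, -0.0001, 0, -1, 0, 0, -0.0001, 0, -1, 0, 0, -0.0001, 0, -1, 0, 0, -0.0001, 0, -1, 0, 0, -0.0001, 0, -1, 0, 0, -0.0001, 0, -1, 0, 0, -0.0001, 0, -1, 0, 0, -0.0001, 0, -1, 0, 0, -0.0001, 0, -1, 0, 0, -0.0001, 0, -1]'

```text
t: 16.55
position: [0.5362, 0.1972, 0.2245]
ee_rot: [0.469, 0.529, -0.469, 0.53]
force: [0.6, -2.6, 5.9]
width: 0.015
```

step_arm --rows '[0, 0, -0.0001, 0, -1, 0, 0, -0.0001, 0, -1, 0, 0, -0.0001, 0, -1, 0, 0, -0.0001, 0, -1, 0, 0, -0.0001, 0, -1, 0, 0, -0.0001, 0, -1, 0, 0, -0.0001, 0, -1, 0, 0, -0.0001, 0, -1, 0, 0, -0.0001, 0, -1, 0, 0, -0.0001, 0, -1]'

```text
t: 17.8
position: [0.5362, 0.1972, 0.2235]
ee_rot: [0.469, 0.529, -0.469, 0.53]
force: [0.3, -1.5, 7.1]
width: 0.0147
```

step_arm --rows '[0, 0, -0.0001, 0, -1, 0, 0, -0.0001, 0, -1, 0, 0, -0.0001, 0, -1, 0, 0, -0.0001, 0, -1, 0, 0, -0.0001, 0, -1, 0, 0, -0.0001, 0, -1, 0, 0, -0.0001, 0, -1, 0, 0, -0.0001, 0, -1, 0, 0, -0.0001, 0, -1, 0, 0, -0.0001, 0, -1]'

```text
t: 19.05
position: [0.5362, 0.1972, 0.2227]
ee_rot: [0.469, 0.529, -0.469, 0.53]
force: [0.0, -1.7, 8.8]
width: 0.0148
```

step_arm --rows '[0, 0, -0.0001, 0, -1, 0, 0, -0.0001, 0, -1, 0, 0, -0.0001, 0, -1, 0, 0, -0.0001, 0, -1, 0, 0, 0, 0, -1, 0, 0, 0, 0, -1, 0, 0, 0, 0, -1, 0, 0, 0, 0, -1, 0, 0, 0, 0, -1, 0, 0, 0, 0, -1]'

```text
t: 20.3
position: [0.5363, 0.1972, 0.2226]
ee_rot: [0.469, 0.529, -0.468, 0.53]
force: [-0.5, -2.7, 11.6]
width: 0.0144
```

The push rises while the position stalls, at about 34 mm deep, so this is the shoulder. I'll press slightly more to be sure.

step_arm --rows '[0, 0, -0.0001, 0, -1, 0, 0, -0.0001, 0, -1, 0, 0, -0.0001, 0, -1, 0, 0, -0.0001, 0, -1, 0, 0, 0, 0, -1, 0, 0, 0, 0, -1, 0, 0, 0, 0, -1, 0, 0, 0, 0, -1, 0, 0, 0, 0, -1, 0, 0, 0, 0, -1]'

```text
t: 21.55
position: [0.5364, 0.1973, 0.2226]
ee_rot: [0.469, 0.529, -0.468, 0.53]
force: [-1.5, -1.8, 15.6]
width: 0.0144
```

```bash
python3 st.py
```

```text
21.55 [0.5364 0.1973 0.2226] depth mm 34.0314226340763 F [-1.5 -1.8 15.6] M [-0.56  0.36 -0.02] 0.014421838076797497
```

The foot is solid on the shoulder at about 15 N. Now I'll pull back.

step_arm --rows '[0, 0, 0.0004, 0, -1, 0, 0, 0.0004, 0, -1, 0, 0, 0.0004, 0, -1, 0, 0, 0.0004, 0, -1, 0, 0, 0.0004, 0, -1, 0, 0, 0.0004, 0, -1, 0, 0, 0.0004, 0, -1, 0, 0, 0.0004, 0, -1, 0, 0, 0.0002, 0, -1, 0, 0, 0.0001, 0, -1]'

```text
t: 22.8
position: [0.536, 0.1972, 0.2249]
ee_rot: [0.469, 0.53, -0.469, 0.529]
force: [2.0, -1.9, -8.4]
width: 0.0147
```

step_arm --rows '[0, 0, 0.0001, 0, -1, 0, 0, 0.0001, 0, -1, 0, 0, 0.0001, 0, -1, 0, 0, 0.0001, 0, -1, 0, 0, 0.0001, 0, -1, 0, 0, 0.0001, 0, -1, 0, 0, 0.0001, 0, -1, 0, 0, 0.0001, 0, -1, 0, 0, 0, 0, -1, 0, 0, 0, 0, -1]'

```text
t: 24.05
position: [0.5361, 0.1972, 0.2258]
ee_rot: [0.469, 0.529, -0.469, 0.529]
force: [1.7, -2.0, -8.6]
width: 0.0144
```

step_arm --rows '[0, 0, 0.0001, 0, -1, 0, 0, 0.0001, 0, -1, 0, 0, 0.0001, 0, -1, 0, 0, 0, 0, -1, 0, 0, 0, 0, -1, 0, 0, 0, 0, -1, 0, 0, 0, 0, -1, 0, 0, 0, 0, -1, 0, 0, 0, 0, -1, 0, 0, 0, 0, -1]'

```text
t: 25.3
position: [0.5361, 0.1972, 0.226]
ee_rot: [0.469, 0.529, -0.469, 0.529]
force: [2.0, -2.1, -6.8]
width: 0.0146
```

```bash
python3 st.py
```

```text
25.3 [0.5361 0.1972 0.226 ] depth mm 30.561938158436387 F [ 2.  -2.1 -6.8] M [-0.4  -0.26 -0.04] 0.014640240572507847
```

step_arm --rows '[0, 0, 0.0001, 0, -1, 0, 0, 0.0001, 0, -1, 0, 0, 0.0001, 0, -1, 0, 0, 0, 0, -1, 0, 0, 0, 0, -1, 0, 0, 0, 0, -1, 0, 0, 0, 0, -1, 0, 0, 0, 0, -1, 0, 0, 0, 0, -1, 0, 0, 0, 0, -1]'

```text
t: 26.55
position: [0.5361, 0.1972, 0.2264]
ee_rot: [0.469, 0.529, -0.469, 0.529]
force: [0.6, -1.8, -8.1]
width: 0.0144
```

Run:
```python
import st
from h import *
import pickle
c=cam('wrist','w3.png')
a=pickle.load(open('wrist2.pkl','rb'))
m=proj(c,[.536,.197,.156]);u,v=int(m[0])-33,int(m[1])-50
print(m,u,v)
x=cv2.resize(c['img'][v:v+100,u:u+66],None,fx=6,fy=6,interpolation=3)
s=cam('scene');m=proj(s,[.536,.197,.156]);u,v=int(m[0])-33,int(m[1])-70;print(u,v)
y=cv2.resize(s['img'][v:v+100,u:u+66],None,fx=6,fy=6,interpolation=3)
cv2.imwrite('pics/c3.png',np.hstack([x,y]))
```

```text
26.55 [0.5361 0.1972 0.2264] depth mm 30.220874578829076 F [ 0.6 -1.8 -8.1] M [-0.44 -0.36 -0.03] 0.014424236695847447
(np.float64(320.54389918044933), np.float64(218.2938672777484)) 287 168
375 92
```

View pics/c3.png

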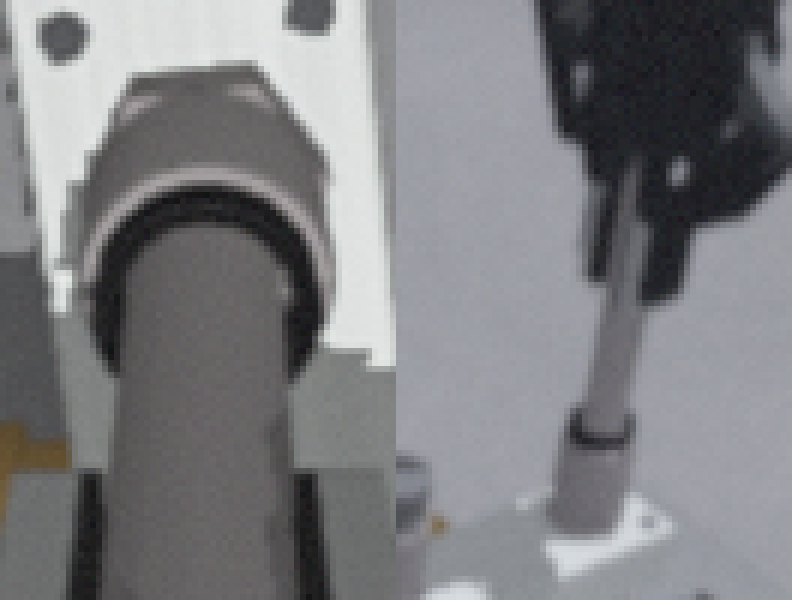

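Run:
```python
from h import *
import pickle
c=cv2.imread('pics/wrist2.png',0);d=cv2.imread('pics/w3.png',0)
C=cv2.resize(c[330:400,270:370],None,fx=4,fy=4);D=cv2.resize(d[330:400,270:370],None,fx=4,fy=4)
s2=cv2.imread('pics/scene2.png');s3=optics.camera('scene')['img']
k=pickle.load(open('scene2.pkl','rb'))
print([proj(k,[.536,.197,z]) for z in (.153,.156,.159)])
S=[cv2.resize(s[145:195,390:430],None,fx=10,fy=10,interpolation=cv2.INTER_NEAREST) for s in(cv2.imread('pics/scene0.png')*0+cv2.imread('pics/scene0.png'),s3)]
S=np.hstack(S)[:320]
cv2.imwrite('pics/c4.png',np.vstack([cv2.cvtColor(np.hstack([C,D]),8),S[:, :800]]))
for nm,s in(('0',cv2.imread('pics/scene0.png')),('2',s2),('3',s3)): print(nm,s[150:182,408:412].mean((1,2)).astype(int))
```

```text
[(np.float64(408.24163792114405), np.float64(163.24527444077773)), (np.float64(408.45262294060524), np.float64(162.12697584110566)), (np.float64(408.6645318481435), np.float64(161.00378029308382))]
0 [156 157 156 157 157 158 157 157 153 129  89  70  94  92  67  50  67 103
 116 113 111 113 112 112 114 113 114 116 116 119 136 170]
2 [113 116 117 122 139 152 156 156 153 131  88  72  93  92  64  51  66 105
 117 114 113 113 114 114 114 113 114 115 114 121 136 172]
3 [110 110 109 109 108 108 109 110 110 110 111 111 112 107  89  58  68 110
 122 116 114 116 115 114 114 114 116 117 117 120 138 173]
```

View pics/c4.png

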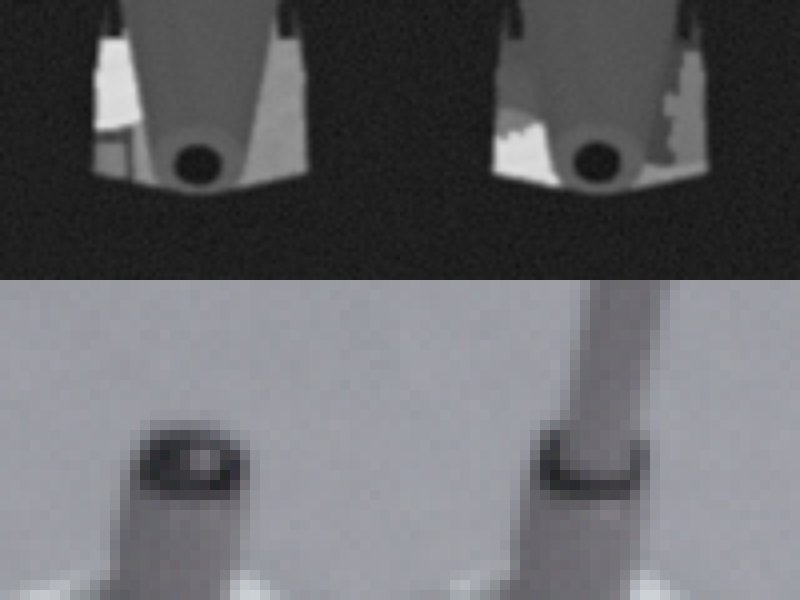

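The collar's height can't be resolved at this range. The force is still flat at about 8 N, with no bite yet and the tube roughly 3.3 mm up. I'll pull slightly further and watch for the rise.

step_arm --rows '[0, 0, 0, 0, -1, 0, 0, 0, 0, -1, 0, 0, 0, 0, -1, 0, 0, 0, 0, -1, 0, 0, 0, 0, -1, 0, 0, 0, 0, -1, 0, 0, 0.0001, 0, -1, 0, 0, 0.0001, 0, -1, 0, 0, 0.0001, 0, -1, 0, 0, 0.0001, 0, -1]'

```text
t: 27.95
position: [0.5361, 0.1972, 0.2266]
ee_rot: [0.469, 0.529, -0.469, 0.529]
force: [1.4, -2.1, -10.7]
width: 0.0148
```

```bash
python3 st.py
```

```text
27.95 [0.5361 0.1972 0.2266] depth mm 29.965947923676765 F [  1.4  -2.1 -10.7] M [-0.46 -0.48 -0.02] 0.01478544079460595
```

step_arm --rows '[0, 0, 0.0001, 0, -1, 0, 0, 0.0001, 0, -1, 0, 0, 0, 0, -1, 0, 0, 0, 0, -1, 0, 0, 0, 0, -1, 0, 0, 0, 0, -1, 0, 0, 0, 0, -1, 0, 0, 0, 0, -1, 0, 0, 0, 0, -1, 0, 0, 0, 0, -1]'

```text
t: 29.2
position: [0.5361, 0.1973, 0.2269]
ee_rot: [0.469, 0.529, -0.469, 0.529]
force: [2.0, -2.7, -13.2]
width: 0.0146
```

Run:
```python
import st
from h import *
c=cam('wrist','w5.png');d=cv2.imread('pics/w3.png')
s=cam('scene')['img'];print(s[150:182,408:412].mean((1,2)).astype(int));print(s[150:182,402:405].mean((1,2)).astype(int))
o=cv2.imread('pics/scene0.png');print(o[150:182,402:405].mean((1,2)).astype(int))
# reference: parts of the wrist image
S=[cv2.resize(x[195:245,295:345],None,fx=8,fy=8,interpolation=cv2.INTER_CUBIC) for x in(d,c['img'])]
cv2.imwrite('pics/c5.png',np.hstack(S))
k=c
for z in(.156,.159): print(proj(k,[.5363,.197+.012,z]),proj(k,[.5363-.012,.197,z]),proj(k,[.5363+.012,.197,z]))
```

```text
29.2 [0.5361 0.1973 0.2269] depth mm 29.662433980037235 F [  2.   -2.7 -13.2] M [-0.5  -0.44 -0.  ] 0.01463793309335256
[111 110 109 108 108 108 110 110 111 109 112 112 113 108  89  58  67 109
 122 116 113 114 114 114 115 114 116 117 118 121 138 173]
[159 157 158 157 158 158 158 159 159 150 136 121 111 100  90  95 104 106
 107 107 103 103 104 103 105 104 103 101 101 104 115 149]
[157 158 157 155 155 156 156 157 158 155 146 132 116 100  92  94 101 106
 104 104 103 103 103 104 103 102  99 101  99 104 112 145]
(np.float64(323.409504418411), np.float64(200.1540168289476)) (np.float64(302.1042861704424), np.float64(215.8508281429269)) (np.float64(339.9226302290021), np.float64(220.1122094581277))
(np.float64(323.45514224784716), np.float64(201.79190465179613)) (np.float64(301.8652669731602), np.float64(217.6722439217024)) (np.float64(340.1865257710516), np.float64(221.98260023228352))
```

View pics/c5.png

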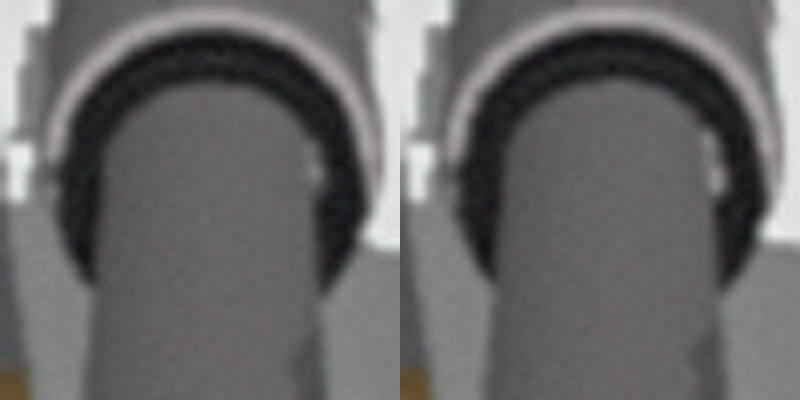

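Run:
```python
from h import *
o=cv2.imread('pics/scene0.png',0);o2=cv2.imread('pics/scene2.png',0);s=np.mean([cv2.cvtColor(cam('scene')['img'],6).astype(float) for _ in range(4)],0)
for n,x in(('0',o),('2',o2),('now',s)):
    print(n);print(x[156:172,400:421].astype(int))
```

```text
0
[[154 157 155 154 155 155 153 156 154 156 156 156 157 157 158 156 153 157
  155 155 157]
 [156 158 156 156 155 155 155 156 154 156 155 156 155 156 156 156 157 157
  158 157 158]
 [156 158 157 156 156 152 150 150 151 153 149 152 153 156 157 156 157 158
  158 157 158]
 [155 157 157 156 148 132 130 124 122 124 128 136 148 153 158 158 160 158
  158 157 155]
 [156 155 156 148 130  98  83  78  75  81  90 103 121 140 149 156 156 161
  157 159 158]
 [156 157 153 138  99  64  48  51  54  70  79  73  79 108 137 154 157 157
  159 157 158]
 [157 156 149 119  75  46  39  48  67 100 114  92  64  69 113 148 155 157
  156 157 157]
 [155 151 140 100  56  44  46  50  64  99 110  90  55  51  98 144 157 158
  156 156 158]
 [155 151 130  88  52  41  50  53  57  68  77  61  36  52 101 144 154 156
  156 155 156]
 [156 151 121  92  65  58  48  47  55  53  51  35  41  68 113 144 155 158
  155 155 156]
 [156 146 118  94  87  82  68  65  66  68  65  66  69  92 128 148 155 156
  155 156 157]
 [154 144 113  99 101 100  97 101  98  96 103 109 104 111 131 149 157 155
  157 157 159]
 [153 137 110  98 102 102 105 
[... 2482 characters left out ...]
2  88  51  37  53  67  80  85  89  93  83  72 109 146 157 159
  156 158 158]
 [156 150 124  93  66  47  41  41  52  57  59  60  59  80 123 148 157 158
  157 157 157]
 [157 149 120  98  89  74  65  59  59  62  71  73  78 105 133 151 158 158
  157 158 159]
 [156 146 116 100  99  96  94  95 100 104 115 116 108 118 136 152 159 158
  159 160 159]
 [155 140 112 101 101 104 103 107 112 118 126 127 120 123 138 152 158 160
  160 159 159]
 [152 133 108 100 104 105 106 109 111 114 117 120 119 125 141 155 159 160
  160 159 161]
 [153 125 104 101 103 104 107 108 111 111 113 116 118 127 146 157 160 160
  159 160 162]
 [150 122 103 101 104 106 106 109 110 112 115 117 120 129 149 156 159 159
  159 158 161]]
```

The right side of the collar (column 414) is about 1 px higher than before, which is about 3 mm, and the pull rose past 11 N. Both say the collar is up and locked. I'll ease off most of the tug and open.

step_arm --rows '[0, 0, -0.0002, 0, -1, 0, 0, -0.0002, 0, -1, 0, 0, -0.0002, 0, -1, 0, 0, 0, 0, -1, 0, 0, 0, 0, -1, 0, 0, 0, 0, -1, 0, 0, 0, 0, -1, 0, 0, 0, 0, -1, 0, 0, 0, 0, -1, 0, 0, 0, 0, -1]'

```text
t: 30.75
position: [0.5362, 0.1972, 0.2265]
ee_rot: [0.469, 0.529, -0.469, 0.529]
force: [1.6, -1.9, -0.2]
width: 0.0144
```

step_arm --rows '[0, 0, 0, 0, -0.6, 0, 0, 0, 0, -0.4, 0, 0, 0, 0, -0.2, 0, 0, 0, 0, 0, 0, 0, 0, 0, 0.5, 0, 0, 0, 0, 1, 0, 0, 0, 0, 1, 0, 0, 0, 0, 1, 0, 0, 0, 0, 1, 0, 0, 0, 0, 1]'

```text
t: 32.0
position: [0.5361, 0.1973, 0.2264]
ee_rot: [0.469, 0.529, -0.469, 0.529]
force: [0.4, -0.3, 0.0]
width: 0.0854
```

step_arm --rows '[0, 0, 0.005, 0, 1, 0, 0, 0.01, 0, 1, 0, 0, 0.015, 0, 1, 0, 0, 0.02, 0, 1, 0, 0, 0.02, 0, 1, 0, 0, 0.02, 0, 1, 0, 0, 0.02, 0, 1, 0, 0, 0.02, 0, 1, 0, 0, 0.01, 0, 1, 0, 0, 0, 0, 1]'

```text
t: 33.25
position: [0.5362, 0.1973, 0.3671]
ee_rot: [0.469, 0.529, -0.468, 0.53]
force: [-0.7, 0.0, -0.1]
width: 0.0852
```

Run:
```python
import st
from h import *
c=cam('wrist');s=cam('scene','s6.png');x=s['img']
g=np.mean([cv2.cvtColor(cam('scene')['img'],6).astype(float) for _ in range(4)],0)
print(g[156:168,400:421].astype(int))
print([proj(s,[.536,.197,z]) for z in(.156,.2755)],[proj(c,[.536,.197,z]) for z in(.156,.2755)])
a=cv2.resize(x[60:260,180:480],None,fx=2,fy=2)
cv2.imwrite('pics/c6.png',np.vstack([a[:, :600],cv2.resize(c['img'],(320,200))[:, :].copy() if 0 else np.pad(cv2.resize(c['img'],(320,200)),((0,0),(0,280),(0,0)))]))
```

```text
33.25 [0.5362 0.1973 0.3671] depth mm -110.48114021497005 F [-0.7  0.  -0.1] M [ 0.01 -0.01  0.  ] 0.0851771506369836
[[154 155 154 154 153 151 137 111 102 105 106 107 114 121 138 152 155 157
  156 156 154]
 [154 156 156 154 153 148 132 109 103 105 106 110 114 123 141 152 155 156
  156 156 155]
 [155 155 156 154 149 142 123 105 104 105 107 109 113 126 146 154 156 157
  157 156 156]
 [154 156 154 148 132 117 103 101 103 106 107 111 115 126 145 154 156 156
  156 155 154]
 [155 155 152 137 101  76  90  99 105 107 110 112 113 115 132 150 156 156
  156 156 156]
 [155 155 150 126  76  59  88 101 106 108 109 111 109  93 108 144 155 156
  157 157 157]
 [155 155 147 112  64  53  86  99 105 107 109 112 107  79  93 142 155 155
  155 156 157]
 [155 152 139  96  49  48  76  90  99 104 106 108 101  76  95 141 154 156
  155 155 155]
 [155 149 128  87  48  39  53  67  78  84  88  90  81  70 107 144 154 156
  154 153 155]
 [154 148 121  91  64  51  45  43  49  55  59  59  57  77 118 144 153 155
  154 154 155]
 [154 146 118  97  89  83  71  63  60  59  69  69  75 102 129 148 154 156
  155 155 156]
 [153 142 112  98  98 100  97 100 100 101 114 115 107 118 133 148 155 156
  156 156 156]]
[(np.float64(408.45262294060524), np.float64(162.12697584110566)), (np.float64(417.678044971151), np.float64(113.22882864331038))] [(np.float64(319.99830354121934), np.float64(165.2394591546941)), (np.float64(320.1900533251912), np.float64(206.48615540252723))]
```

View pics/c6.png

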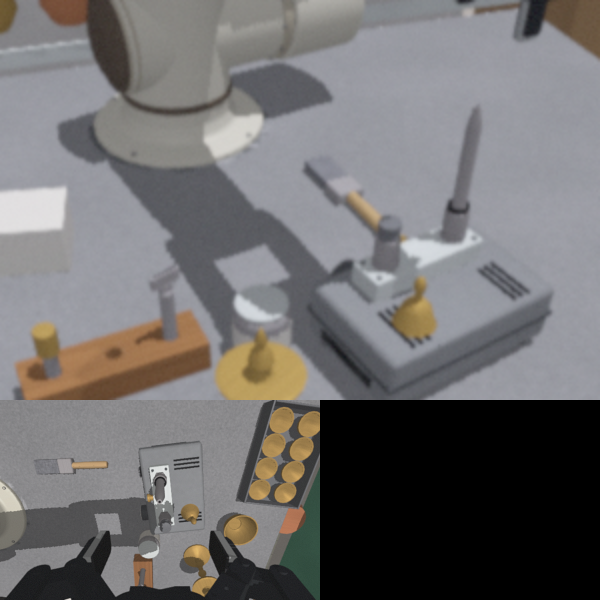

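The tube stands upright in the outlet with its tip at scene (418.5,112.5), against (417.7,113.2) expected. The collar profile is unchanged after release, and the other items are in place.

```bash
python3 -c "
from h import *
print(sign_off())"
```

```text
the job is handed in; nothing more can be done
None
```

The blow tube is in the open outlet, seated, tugged back and released. I handed the job in at about 33 s; sign-off reports no verdict.

- **Seating:** I pushed the tube down through the grip and the seal against a steady 6–7 N. It stopped solid about 34 mm below the mouth, and I pressed it there with about 15 N at the wrist.
- **Tug:** The pull stayed flat at 7–8 N for about 3.5 mm, then rose sharply to 13.2 N at the wrist. That is about 12 N on the outlet without the tube's weight, so at or just above the 10–12 N called plenty and under the 15 N slip limit. I then eased it to about 0 N and opened the gripper.
- **Collar:** In the scene camera its edge rose by about 1 px (about 3 mm) and had not moved after release. My first, coarser look showed no rise. The 1 px shift and the force rise are what say it is up.
- **Tube position:** It looks upright, and its tip is within about 1 px of where I expected it. From the arm position when I let go, the foot is about 3.5–4 mm above the shoulder.
- **Everything else:** The other two nozzles, the bell, the lamp and the polish tin look undisturbed in the last picture. The robot was clear and touching nothing.

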